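# Load the specimen carrier and draw it out to its mark

### The arm

A 7-joint arm with a two-finger parallel gripper is mounted at the origin on the work surface. World frame = base frame: x ahead of the robot, y to its left, z up, the work surface at z = 0. Lengths are in m, angles in rad, forces in N, time in s.
With the tool pointing down it reaches from about 0.425 to 0.925 m from the base axis. Payload 6.8 kg.
Tool frame: the origin (TCP) lies midway between the tips of the shut fingers; the grasp point (between the pads) lies 19 mm behind it; z points along the fingers, y is the line along which they close (so a half turn about z gives the same grasp; the last joint's range is limited). The gripper opens to 85 mm and grips with 20 to 120 N. Pads are 22 mm wide; open, the fingers measure 114 mm over their backs; the gripper's body (76 mm by 85 mm) begins 54 mm behind the grasp point. The pads swing forward as they close: fully open they stand 13 mm farther back than shut.
Start: joints at [-1.349, 0.477, 0.022, 1.555, -0.011, 1.109, -0.083], TCP at [0.219, 0.639, 0.231] pointing down, gripper open.
Joint ranges: [-2.96, 2.96], [-0.34, 2.1], [-1.41, 1.46], [0.24, 2.44], [-1.37, 4.51], [0.17, 1.92], [-2.96, 2.96]. Speed limits (rad/s): [2.39, 2.39, 3.14, 3.14, 3.14, 3.14, 3.14].

### API

Orientations are given as a unit quaternion [w, x, y, z].
In Python, from station import bot, imaging gives the robot as it stands.
- The arm moves only by the tool move_arm, never from a script. Its argument "commands" is a list that holds one entry, the list of rows, each a list of 7 numbers: the shift along the tool's x, y, z in m, then the turn, a rotation vector about the tool's x, y, z in degrees, then the finger opening in m, from 0 to 0.0854. In form: [[[x, y, z, rx, ry, rz, grip], ...]]. A call has 1 to 20 rows; each row shifts and turns the commanded pose from where the row before left it, along the tool's axes as they then stand; what a row does not reach is not made up. A row lasts 1/8 s, in which the tool goes at most 62.5 mm and 10.7 degrees, less where a joint would pass 70% of its speed; a pose out of reach is approached as far as the arm can. A call is refused whole if a number of a shift passes 0.0625 or a number of a turn 10.7, either way. A call with a gripper value outside its range is refused whole. The fingers move at their own pace and stop on an object; "squeeze" is the grip in N (left out, the last holds). Time passes only in rows, so rows that do not move let the fingers close. It gives the time, the measured TCP pose, the force, the opening and the grip force at its end, in the units of the state.
- bot.get_obs(): the state, without advancing time (a new reading comes with each control period).
- imaging.read_camera(name): name is "scene" or "top"; returns the picture (400x640x3 uint8, red, green, blue); there is no depth.
- imaging.calibration(name): a dict with "intrinsics" (3x3 intrinsics, pixels), "extrinsics" (4x4, takes a point from camera to world coordinates). Camera axes: x right, y down, z forward; pixel columns grow to the right and rows downward; lengths in m; the calibration is good to about 2 mm. A picture is of the moment at which its call begins. calibration takes no time and is no camera call.
- bot.hand_in(): hands the job in; it is judged then, once.
The state is a dict: "t": time; "q": joint angles; "joint_vel": joint speeds; "joint_torque": joint torques, N m; "eef_pos": TCP position; "tool_rot": TCP orientation; "contact_force": force on the tool from outside, world axes, zero at the start; "torque": the same for the moment, N m; "gripper_width": opening from 0.0 (shut) to 1.0 (fully open); "grasp_force": force on a finger pad.
Only numpy, scipy, OpenCV 4.12 (cv2) and the standard library are available. Lean on these libraries where they do the work, as an engineer would, in place of code of your own. Each camera call takes 0.05 s, during which the arm holds its last target. There are 200 camera calls.

### The job

Stand the two headed metal specimen rods from the rack foot-down in the two sockets of the carrier, fully down, one in each, and let go of them. Then take the knob on the end of the carrier, draw the telescoping rod out against its spring until the carrier's pointer is in line with the mark on the scale rail, and finish while holding it still there: do not let go of the knob. Leave the stirring rod, the glass dish and the slide box where they are.

Things in the scene. Friction and masses are not known exactly. Their poses are not given: they have to be found in the camera images.
- stand: Fixed draw-out stand: grey base plate 360 x 150 x 12 mm, black tube (axis 42 mm up) in two white saddles, tops 62 mm up. A steel rod telescopes from the tube and carries the white carrier block. Origin: on the table under the block's centre at home. x: the level direction of the pull, away from the tube; y: across, to the scale rail (at y = 70 mm, top 28 mm up). The base spans x = -160 to 200 mm.
- carrier (a joint): How far the carrier is drawn out along the stand's x, in m: 0 home (where it starts), stop at 0.12. A spring inside always pulls it home: about 4 N at home, plus 0.7 N per 10 mm; let go, it runs back.
- socket_a (a point): Centre of the mouth of one carrier socket, on top of the white block (40 mm along x, 100 mm across, top 64 mm above the table), 30 mm from the block's middle towards the scale rail. Round hole 17.5 mm across, 44 mm deep (floor 20 mm above the table), rim flared 3 mm. Axes as the stand's; moves with the carrier.
- socket_b (a point): The other socket, just the same, 30 mm to the far side of the block's middle (60 mm from socket_a).
- knob_grip (a point): Middle of the black head of the upright knob on the carrier's end, 92 mm above the table, 80 mm from the block's middle in the pull direction: the point to grip, from above, with the fingers on any two opposite sides. The head is 20 mm across, from 74 to 110 mm up, on a 12 mm stem that rises from a level bar 22 mm wide, top 30 mm up. Moves with the carrier; axes as the stand's.
- pointer (a point): Tip of the small dark pointer (3 mm thick) on the carrier block's side, 63 mm from the stand's centre line, 40 mm above the table, level with the block's middle. Moves with the carrier.
- mark (a point): The length mark: fixed thin upright dark post (4 mm thick, top 52 mm above the table) of an index clip on the scale rail, set anew each time 50 to 85 mm ahead of the pointer's home. The point is in the post's middle, 40 mm above the table; axes as the stand's. Pointer and mark are in line when both have the same x along the stand (they stay 7 mm apart across).
- rack: Fixed white rack 170 x 60 mm, 45 mm high; origin at the centre of its underside, x along its row of three holes at x = -55, 0 and +55 mm. Holes 17.5 mm across, 38 mm deep (floor 7 mm above the table). Two specimen rods and the stirring rod start upright in them, in any order.
- rod_1_mid (a point): Middle of a metal specimen rod (half-way up its 100 mm); z along the rod, up to its head. Shaft 14 mm across with a chamfered foot, 78 mm long; above it a round head 20 mm across and 22 mm high, whose middle is 39 mm above this point, to grip it by. 60 g.
- rod_2_mid (a point): Middle of the other specimen rod, identical.
- stirrer_mid (a point): White ceramic stirring rod, 10 mm across, 95 mm high, in the third hole of the rack; a bystander. Point half-way up.
- camera: Fixed white inspection camera on a dark 90 mm square foot, 82 mm high, that looks at the marked place from beyond the scale rail; nothing to do with it but keep clear. Origin under the middle of its foot, about 170 mm from the mark.
- dish: Glass dish 90 mm across, 18 mm high, on the table; a bystander. Origin under its centre.
- slidebox: Slide box 85 x 100 mm, 33 mm high, on the table; a bystander. Origin under its centre.
Things that resemble listed ones, but are neither listed nor needed, are in the scene too. What is shaped like the part that bears rod_2_mid but yellow is not meant. Leave any orange look-alike of the part that bears rod_1_mid alone.

How it is judged:
On the way:
1. both specimen rods stand fully down in the carrier's sockets, let go, with the carrier at home (((horizontal distance between rod_1_mid and socket_a below 0.007 m and height (world z) of rod_1_mid between 0.06 and 0.077 m and angle between each of rod_1_mid, rod_2_mid's own z axis and vertical below 0.15 rad and horizontal distance between rod_2_mid and socket_b below 0.007 m and height (world z) of rod_2_mid between 0.06 and 0.077 m) or (horizontal distance between rod_1_mid and socket_b below 0.007 m and height (world z) of rod_1_mid between 0.06 and 0.077 m and angle between each of rod_1_mid, rod_2_mid's own z axis and vertical below 0.15 rad and horizontal distance between rod_2_mid and socket_a below 0.007 m and height (world z) of rod_2_mid between 0.06 and 0.077 m)) and value of joint carrier below 0.012 m and contact force between the fingers and anything else below 0.1 N), for 0.2 s.
At the end, for the whole second after the job is handed in: Each specimen rod stands in its own socket of the carrier (within 7 mm of its axis at mid-height, foot on the socket floor to within 7 mm, upright to 0.15 rad); the pointer is within 5 mm of the mark along the pull direction and still (under 10 mm/s), and the fingers hold the knob (at least 2 N) (((horizontal distance between rod_1_mid and socket_a below 0.007 m and height (world z) of rod_1_mid between 0.06 and 0.077 m and angle between each of rod_1_mid, rod_2_mid's own z axis and vertical below 0.15 rad and horizontal distance between rod_2_mid and socket_b below 0.007 m and height (world z) of rod_2_mid between 0.06 and 0.077 m) or (horizontal distance between rod_1_mid and socket_b below 0.007 m and height (world z) of rod_1_mid between 0.06 and 0.077 m and angle between each of rod_1_mid, rod_2_mid's own z axis and vertical below 0.15 rad and horizontal distance between rod_2_mid and socket_a below 0.007 m and height (world z) of rod_2_mid between 0.06 and 0.077 m)) and x of pointer in the frame of mark between -0.005 and 0.005 m and contact force between the fingers and carrier above 2 N and velocity of joint carrier between -0.01 and 0.01 m/s); the arm keeps its last pose, push and grip.
It fails at once if a bystander is disturbed: stirring rod, dish or slide box moved by more than 20 mm (distance of any of stirrer_mid, dish, slidebox from where it was at the start of the episode above 0.02 m).
It also fails if it takes over 72 s, if anything falls off the work surface, if the arm or the gripper's body presses on something with over 40 N, if the wrist force passes 120 N, or if a joint passes its speed limit or range.

## Working session

There is one attempt and no reset: what is moved stays moved. The work goes in short steps, Python scripts to look and compute and a tool call to move; the robot and the scene stay as the last step left them, time stands still between calls to the robot, and variables do not carry over. Pictures are saved under pics/ and viewed, at most 10 in all, crops included, and the job is handed in when it is done.

Besides the shell and the picture viewer there is one more tool, called after ">>>" as name(argument=value, ...), one argument or row to a line, values as JSON. move_arm: Moves the arm, as the interface text tells. Its arguments: {"type":"object","properties":{"commands":{"type":"array","items":{"type":"array","items":{"type":"array","items":{"type":"number"}}}},"squeeze":{"type":"number"}},"required":["commands"]}

```bash
ls; mkdir -p pics
python3 - <<'E'
from station import bot, imaging
import cv2
for n in ("top","scene"):
    cv2.imwrite(f"pics/{n}0.png",cv2.resize(imaging.read_camera(n)[:,:,::-1],(800,500),interpolation=cv2.INTER_CUBIC)); cv2.imwrite
    c=imaging.calibration(n); print(c["intrinsics"],c["extrinsics"])
o=bot.get_obs(); print(o)
E
```

```text
pics
[[434.12144805   0.         322.91569614]
 [  0.         434.12144805 196.889699  ]
 [  0.           0.           1.        ]] [[-5.35393529e-03 -9.97782649e-01  6.63409452e-02  5.39803488e-01]
 [-9.99985449e-01  5.29824685e-03 -1.01533990e-03  7.32222860e-02]
 [ 6.61597829e-04 -6.63454159e-02 -9.97796496e-01  1.25997350e+00]
 [ 0.00000000e+00  0.00000000e+00  0.00000000e+00  1.00000000e+00]]
[[431.13982889   0.         315.49067288]
 [  0.         431.13982889 199.46345409]
 [  0.           0.           1.        ]] [[ 0.8843186   0.29045925 -0.36553255  1.04067403]
 [ 0.4665794  -0.57806974  0.66943188 -0.70372927]
 [-0.01686062 -0.76254102 -0.64672012  0.85237687]
 [ 0.          0.          0.          1.        ]]
{'t': 0.1, 'q': array([-1.34912962,  0.47774208,  0.02235818,  1.55636065, -0.01149367,
        1.1092956 , -0.08307144]), 'joint_vel': array([-2.42909603e-04, -6.03388287e-04, -7.21996426e-06, -3.10584738e-03,
        1.45572821e-04, -1.04737817e-03, -7.85294734e-04]), 'joint_torque': array([ 4.88911741e-03, -5.97762394e+01,  1.61355693e+00, -2.81954348e+01,
        1.26908501e-02,  4.93980740e-03,  2.66352947e-05]), 'eef_pos': array([0.21842747, 0.63811223, 0.23040331]), 'tool_rot': array([-7.02882072e-05,  1.64118704e-01,  9.86440240e-01, -8.35670210e-04]), 'contact_force': array([-0.20731655, -0.50101467,  0.89868508]), 'torque': array([-1.26316545e-02, -5.95184927e-05,  5.08351419e-02]), 'grasp_force': 0.0, 'gripper_width': 1.0001804279268611}
```

View pics/top0.png

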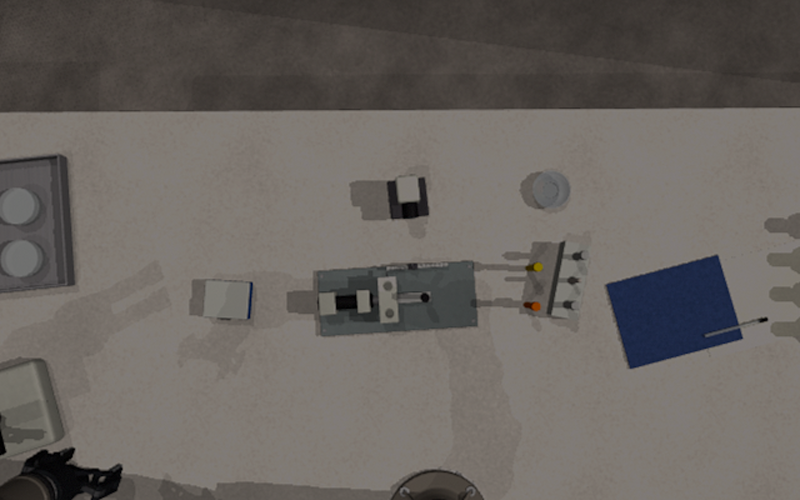

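View pics/scene0.png

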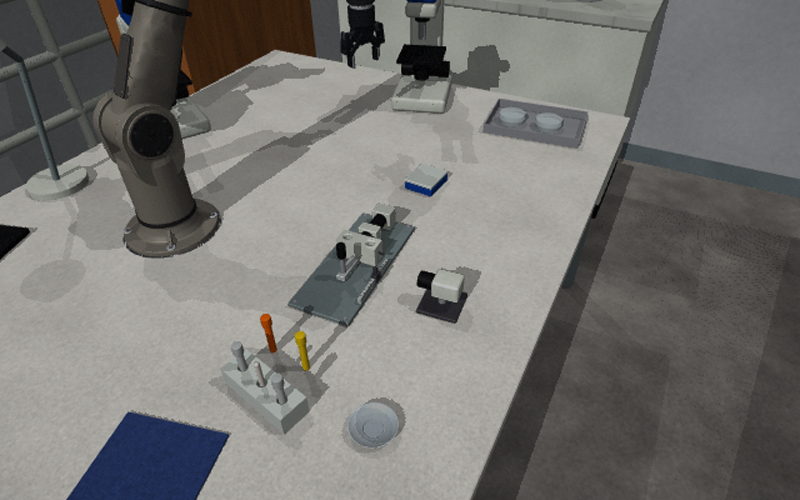

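The top view shows the stand at about (395,300) and the rack at (560,280). The grey heads are at (580,256) and (570,304), with the white stirrer between them at (573,280). Orange and yellow decoys stand at (533,306) and (537,267). Next I'll zoom in for measurement.

Run:
```python
from station import bot, imaging
import cv2,numpy as np
t=imaging.read_camera("top")[:,:,::-1]; s=imaging.read_camera("scene")[:,:,::-1]
cv2.imwrite("pics/t.png",t);cv2.imwrite("pics/s.png",s)
def cr(im,x,y,w,h,k): 
    c=im[y:y+h,x:x+w].astype(float)*1.6
    return cv2.resize(np.clip(c,0,255).astype(np.uint8),None,fx=k,fy=k,interpolation=cv2.INTER_CUBIC)
a=cr(t,250,185,160,90,5); b=cr(t,405,185,80,75,5);c=cr(s,170,240,80,110,5)
cv2.imwrite("pics/c1.png",a)
cv2.imwrite("pics/c2.png",np.hstack([b,cv2.copyMakeBorder(cr(s,170,265,80,80,5),0,0,0,0,0)[:375]]))
cv2.imwrite("pics/c3.png",cr(s,225,160,115,105,5.5))
```

```text
(no output)
```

View pics/c1.png

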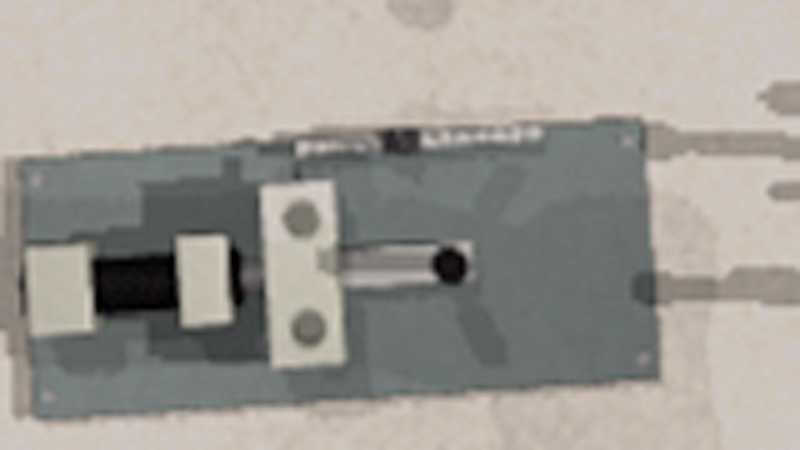

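View pics/c2.png

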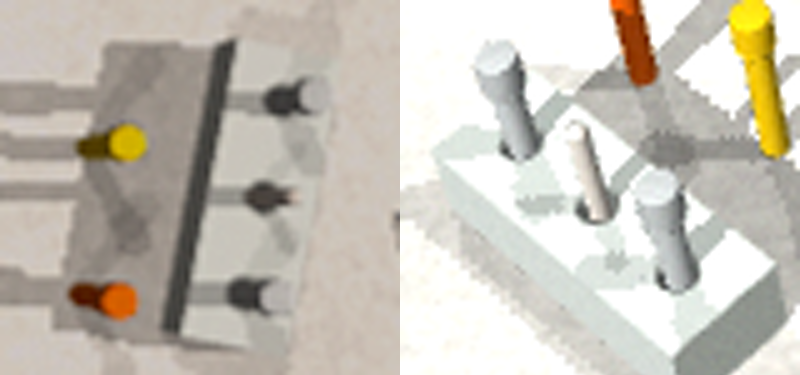

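View pics/c3.png

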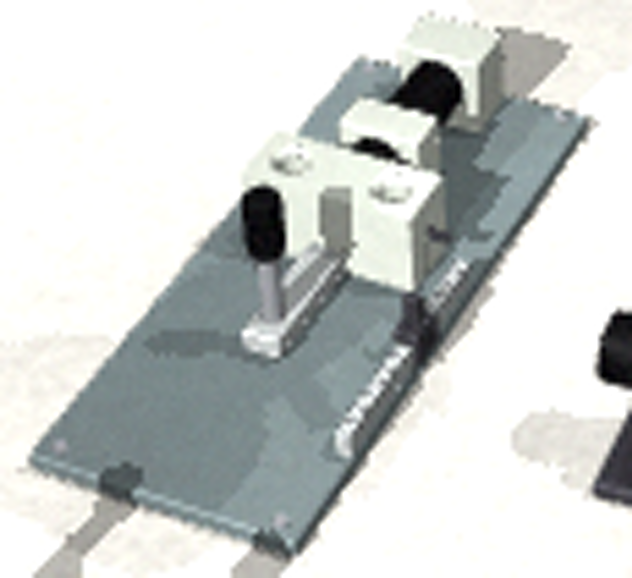

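The crops show the block centre at about (310.6,239.8), the knob at (340.4,238), and the mark post at (329.8,213) in the top image. The grey heads are at (468,204) and (460,244). Now I'll turn these into positions.

```bash
cat > h.py <<'E'
import numpy as np, cv2
from station import imaging
def ray(n,uv):
    c=imaging.calibration(n);E=np.array(c["extrinsics"]);d=np.linalg.solve(c["intrinsics"],[uv[0],uv[1],1.])
    return E[:3,3],E[:3,:3]@d
def plane(n,uv,z):
    o,d=ray(n,uv);return o+d*(z-o[2])/d[2]
def tri(a,b):
    A=np.zeros((3,3));r=np.zeros(3)
    for n,uv in(("top",a),("scene",b)):
        o,d=ray(n,uv);d=d/np.linalg.norm(d);P=np.eye(3)-np.outer(d,d);A+=P;r+=P@o
    return np.linalg.solve(A,r)
def proj(n,p):
    c=imaging.calibration(n);q=np.linalg.inv(c["extrinsics"])@np.r_[p,1];q=np.array(c["intrinsics"])@q[:3];return q[:2]/q[2]
E
python3 - <<'E'
from h import *
np.set_printoptions(precision=4,suppress=True)
t=cv2.imread("pics/t.png");s=cv2.imread("pics/s.png")
C1=lambda x,y:(250+x/5-.4,185+y/5-.4)   # cv2.resize pixel-centre shift
C2=lambda x,y:(405+x/5-.4,185+y/5-.4)
S2=lambda x,y:(170+x/5-.4,265+y/5-.4)
S3=lambda x,y:(225+x/5.5-.4,160+y/5.5-.4)
# block by mask
g=t.min(axis=2)
roi=np.zeros_like(g);roi[218:262,300:322]=255
m=((g>100)&(roi>0)).astype(np.uint8)
cs,_=cv2.findContours(m,cv2.RETR_EXTERNAL,cv2.CHAIN_APPROX_NONE);k=max(cs,key=cv2.contourArea)
r=cv2.minAreaRect(k);print("block",r, plane("top",r[0],.064))
print("block man",plane("top",C1(303,273.75),.064))
B=[plane("top",C1(*p),.012) for p in((22,158),(642,118),(658,378),(38,418))]
ux=(B[1]-B[0]+B[2]-B[3]);print("base ctr",np.mean(B,0),"L",np.linalg.norm(B[1]-B[0]),"yaw",np.arctan2(ux[1],ux[0]))
for n,a,b,z in(("sockA",C1(302,217),S3(390,190),.064),("sockB",C1(309,328),S3(293,162),.064),("knobtop",C1(452,265),S3(262,193),.110),
 ("rodR",C2(315,95),S2(258,188),.107),("rodL",C2(276,297),S2(103,57),.107),("marktop",C1(399,140),S3(414,297),.052),("ptr",C1(297,172),S3(435,235),.04),
 ("yel",C2(130,143),S2(350,18),.1)):
    print(n,plane("top",a,z),plane("scene",b,z),"tri",tri(a,b))
# colour of heads
print(t[200:210,462:474].mean(axis=2).astype(int))
E
```

```text
block ((309.694580078125, 239.0859832763672), (36.0068244934082, 14.221980094909668), 87.27368927001953) [0.5035 0.1089 0.064 ]
block man [0.5028 0.1075 0.064 ]
base ctr [0.5046 0.0877 0.012 ] L 0.357125275063789 yaw -1.5119990423820184
sockA [0.5338 0.108  0.064 ] [0.5327 0.1074 0.064 ] tri [0.5333 0.1076 0.0641]
sockB [0.4732 0.1043 0.064 ] [0.4751 0.1046 0.064 ] tri [0.4739 0.1048 0.0633]
knobtop [0.5084 0.0276 0.11  ] [0.5072 0.0298 0.11  ] tri [0.5085 0.0277 0.1121]
rodR [ 0.5965 -0.3127  0.107 ] [ 0.5981 -0.3154  0.107 ] tri [ 0.5965 -0.3138  0.104 ]
rodL [ 0.4897 -0.2891  0.107 ] [ 0.4931 -0.2902  0.107 ] tri [ 0.4904 -0.2892  0.1045]
marktop [0.5762 0.0542 0.052 ] [0.5779 0.0519 0.052 ] tri [0.5764 0.0542 0.0495]
ptr [0.5589 0.1114 0.04  ] [0.557  0.1105 0.04  ] tri [0.558  0.1108 0.0403]
yel [ 0.5717 -0.2154  0.1   ] [ 0.5738 -0.217   0.1   ] tri [ 0.5721 -0.2157  0.0978]
[[116 116 103  91  95 100 108 108 115 121 121 119]
 [102  99  70  65  91 102 108 106 113 121 121 120]
 [ 64  58  46  82 106 109 110 110 112 118 122 120]
 [ 35  33  45  95 111 108 109 111 111 118 123 123]
 [ 36  36  47  95 111 109 110 112 113 120 124 124]
 [ 35  35  37  90 111 110 109 112 111 117 121 122]
 [ 36  34  31  63  92 106 110 110 114 113 117 119]
 [ 38  61  66  53  61  88  99 110 120 114 117 121]
 [ 74  92 100 102 103 108 111 119 122 114 119 124]
 [102 102 106 112 114 120 122 122 120 110 117 124]]
```

>>> move_arm(
  commands=[
    [[0, 0, 0, 0, 0, -7.43, 0.055], [0, 0, 0, 0, 0, -7.43, 0.055], [0, 0, 0, 0, 0, -7.43, 0.055], [-0.0254, -0.0381, 0, 0, 0, 0, 0.055], [-0.0254, -0.0381, 0, 0, 0, 0, 0.055], [-0.0254, -0.0381, 0, 0, 0, 0, 0.055], [-0.0254, -0.0381, 0, 0, 0, 0, 0.055], [-0.0254, -0.0381, 0, 0, 0, 0, 0.055], [-0.0254, -0.0381, 0, 0, 0, 0, 0.055], [-0.0254, -0.0381, 0, 0, 0, 0, 0.055], [-0.0254, -0.0381, 0, 0, 0, 0, 0.055], [-0.0254, -0.0381, 0, 0, 0, 0, 0.055], [-0.0254, -0.0381, 0, 0, 0, 0, 0.055], [-0.0254, -0.0381, 0, 0, 0, 0, 0.055], [-0.0254, -0.0381, 0, 0, 0, 0, 0.055]],
  ],
  squeeze=40,
)

```text
t: 2.08
eef_pos: [0.5506, 0.199, 0.2313]
tool_rot: [-0.0, -0.03, 1.0, 0.0]
contact_force: [1.0, 0.6, 0.4]
gripper_width: 0.645
grasp_force: 0.0
```

```bash
cat > d.py <<'E'
import sys,numpy as np
from scipy.spatial.transform import Rotation as R
from station import bot
np.set_printoptions(precision=4,suppress=True)
o=bot.get_obs();w,x,y,z=o["tool_rot"];M=R.from_quat([x,y,z,w]).as_matrix()
print("t",o["t"],"q",o["q"],"p",o["eef_pos"],"axes y",M[:,1],"z",M[:,2],"F",o["contact_force"],o["gripper_width"],o["grasp_force"])
for i in range(1,len(sys.argv),3):
    g=np.array([float(a) for a in sys.argv[i:i+3]]);print("to",g,"tool shift",M.T@(g-o["eef_pos"]))
c=np.array([-.0588,.998,0]);print("err deg about tool z",np.degrees(M.T@np.cross(M[:,1],c)))
E
python3 d.py .597 -.3135 .23
```

```text
t 2.075 q [-0.5596  0.33    0.134   1.7835 -0.0506  1.0314  1.2234] p [0.5506 0.199  0.2313] axes y [-0.0593  0.9982  0.0001] z [-0.      0.0001 -1.    ] F [0.9945 0.648  0.448 ] 0.6450055737428224 0.0
to [ 0.597  -0.3135  0.23  ] tool shift [-0.0159 -0.5144  0.0012]
err deg about tool z [0.0059 0.     0.0306]
```

>>> move_arm(
  commands=[
    [[-0.0013, -0.0429, 0, 0, 0, 0, 0.055], [-0.0013, -0.0429, 0, 0, 0, 0, 0.055], [-0.0013, -0.0429, 0, 0, 0, 0, 0.055], [-0.0013, -0.0429, 0, 0, 0, 0, 0.055], [-0.0013, -0.0429, 0, 0, 0, 0, 0.055], [-0.0013, -0.0429, 0, 0, 0, 0, 0.055], [-0.0013, -0.0429, 0, 0, 0, 0, 0.055], [-0.0013, -0.0429, 0, 0, 0, 0, 0.055], [-0.0013, -0.0429, 0, 0, 0, 0, 0.055], [-0.0013, -0.0429, 0, 0, 0, 0, 0.055], [-0.0013, -0.0429, 0, 0, 0, 0, 0.055], [-0.0013, -0.0429, 0, 0, 0, 0, 0.055], [0, 0, 0.03, 0, 0, 0, 0.055], [0, 0, 0.03, 0, 0, 0, 0.055], [0, 0, 0, 0, 0, 0, 0.055]],
  ],
)

```text
t: 3.95
eef_pos: [0.5943, -0.3117, 0.1686]
tool_rot: [-0.002, -0.03, 1.0, 0.001]
contact_force: [-0.1, 0.4, 0.6]
gripper_width: 0.64
grasp_force: 0.0
```

```bash
python3 d.py .597 -.3135 .078
```

```text
t 3.95 q [ 0.1811  0.5452  0.2996  1.6348 -0.1834  0.9949  2.1709] p [ 0.5943 -0.3117  0.1686] axes y [-0.0593  0.9982  0.0025] z [-0.005   0.0023 -1.    ] F [-0.0913  0.4495  0.5846] 0.6400673707467097 0.0
to [ 0.597  -0.3135  0.078 ] tool shift [-0.003  -0.0022  0.0906]
err deg about tool z [ 0.1457 -0.      0.0296]
```

>>> move_arm(
  commands=[
    [[-0.0015, -0.001, 0.018, 0, 0, 0, 0.055], [-0.0008, -0.0006, 0.018, 0, 0, 0, 0.055], [0, 0, 0.018, 0, 0, 0, 0.055], [0, 0, 0.018, 0, 0, 0, 0.055], [0, 0, 0.018, 0, 0, 0, 0.055], [0, 0, 0, 0, 0, 0, 0.055], [0, 0, 0, 0, 0, 0, 0.055]],
  ],
)

```text
t: 4.82
eef_pos: [0.5986, -0.3144, 0.0816]
tool_rot: [0.0, -0.03, 1.0, -0.0]
contact_force: [0.0, 0.3, -0.2]
gripper_width: 0.644
grasp_force: 0.0
```

```bash
python3 d.py .597 -.3135 .078
```

```text
t 4.825 q [ 0.2047  0.6491  0.2695  1.6812 -0.2177  0.8402  2.1976] p [ 0.5986 -0.3144  0.0816] axes y [-0.0591  0.9983 -0.0004] z [ 0.0005 -0.0003 -1.    ] F [ 0.0146  0.2578 -0.2078] 0.6435052935994736 0.0
to [ 0.597  -0.3135  0.078 ] tool shift [0.0016 0.001  0.0036]
err deg about tool z [-0.0212  0.      0.0152]
```

>>> move_arm(
  commands=[
    [[0.0016, 0.001, 0.0036, 0, 0, 0, 0.055], [0, 0, 0, 0, 0, 0, 0.055], [0, 0, 0, 0, 0, 0, 0.0], [0, 0, 0, 0, 0, 0, 0], [0, 0, 0, 0, 0, 0, 0], [0, 0, 0, 0, 0, 0, 0], [0, 0, 0, 0, 0, 0, 0], [0, 0, 0, 0, 0, 0, 0]],
  ],
  squeeze=50,
)

```text
t: 5.82
eef_pos: [0.5969, -0.3136, 0.078]
tool_rot: [0.0, -0.03, 1.0, -0.0]
contact_force: [-0.1, -0.9, 2.3]
gripper_width: 0.211
grasp_force: 48.8
```

```bash
python3 d.py .597 -.3135 .218
```

```text
t 5.825 q [ 0.205   0.6509  0.2682  1.688  -0.2187  0.8314  2.1986] p [ 0.5969 -0.3136  0.078 ] axes y [-0.059   0.9983 -0.0006] z [ 0.0006 -0.0006 -1.    ] F [-0.0837 -0.9288  2.3229] 0.21065546359021053 48.78749191761017
to [ 0.597  -0.3135  0.218 ] tool shift [-0.0002  0.     -0.14  ]
err deg about tool z [-0.0336 -0.      0.0133]
```

>>> move_arm(
  commands=[
    [[0, 0, -0.012, 0, 0, 0, 0], [0, 0, -0.025, 0, 0, 0, 0], [0, 0, -0.03, 0, 0, 0, 0], [0, 0, -0.03, 0, 0, 0, 0], [0, 0, -0.025, 0, 0, 0, 0], [0.0035, 0.0386, -0.01, 0, 0, 0, 0], [0.0035, 0.0386, 0, 0, 0, 0, 0], [0.0035, 0.0386, 0, 0, 0, 0, 0], [0.0035, 0.0386, 0, 0, 0, 0, 0], [0.0035, 0.0386, 0, 0, 0, 0, 0], [0.0035, 0.0386, 0, 0, 0, 0, 0], [0.0035, 0.0386, 0, 0, 0, 0, 0], [0.0035, 0.0386, 0, 0, 0, 0, 0], [0.0035, 0.0386, 0, 0, 0, 0, 0], [0.0035, 0.0386, 0, 0, 0, 0, 0], [0.0035, 0.0386, 0, 0, 0, 0, 0], [0, 0, 0, 0, 0, 0, 0], [0, 0, 0, 0, 0, 0, 0]],
  ],
)

```text
t: 8.07
eef_pos: [0.5329, 0.1077, 0.2099]
tool_rot: [-0.0, -0.03, 1.0, -0.0]
contact_force: [-0.1, -0.6, -0.4]
gripper_width: 0.213
grasp_force: 49.1
```

```bash
python3 d.py .5335 .1082 .150
python3 - <<'E'
from h import *
s=imaging.read_camera("scene")[:,:,::-1]
o=proj("scene",(.5335,.1082,.1));print(o)
x,y=int(o[0])-60,int(o[1])-50
c=np.clip(s[y:y+90,x:x+120]*1.6,0,255).astype(np.uint8)
cv2.imwrite("pics/d1.png",cv2.resize(c,None,fx=6,fy=6,interpolation=cv2.INTER_CUBIC));print(x,y)
E
```

```text
t 8.075 q [-0.4659  0.285   0.1832  1.904  -0.0622  0.9585  1.3757] p [0.5329 0.1077 0.2099] axes y [-0.0591  0.9983 -0.0004] z [-0.0003 -0.0004 -1.    ] F [-0.0663 -0.6373 -0.3537] 0.21260093023585094 49.07785892486572
to [0.5335 0.1082 0.15  ] tool shift [-0.0006  0.0004  0.0599]
err deg about tool z [-0.0239  0.      0.0136]
[295.27674626 184.23008406]
235 134
```

View pics/d1.png

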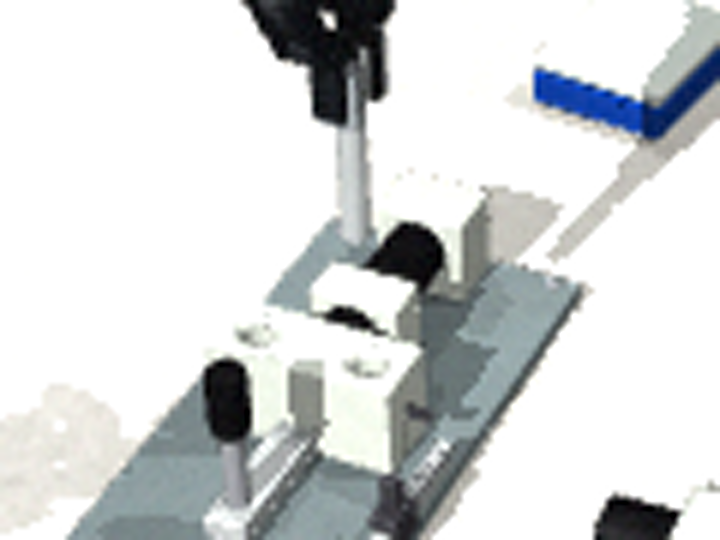

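The rod is held upright. Its foot is at about (356,240) in the crop, above and behind the socket_a mouth at (367,365).

Run:
```python
from h import *
for v in(237,241):print(plane("scene",(235+356/6-.4,134+v/6-.4),.139))
for p in((367,366),(257,334)):print(plane("scene",(235+p[0]/6-.4,134+p[1]/6-.4),.064))
```

```text
[0.53174379 0.10750448 0.139     ]
[0.53327684 0.10484938 0.139     ]
[0.53442651 0.10599826 0.064     ]
[0.47445014 0.10315154 0.064     ]
```

>>> move_arm(
  commands=[
    [[-0.001, 0.0002, 0.02, 0, 0, 0, 0], [0, 0, 0.02, 0, 0, 0, 0], [0, 0, 0.018, 0, 0, 0, 0], [0, 0, 0.01, 0, 0, 0, 0], [0, 0, 0.004, 0, 0, 0, 0], [0, 0, 0.004, 0, 0, 0, 0], [0, 0, 0.004, 0, 0, 0, 0], [0, 0, 0.004, 0, 0, 0, 0], [0, 0, 0, 0, 0, 0, 0]],
  ],
)

```text
t: 9.25
eef_pos: [0.5339, 0.1086, 0.1255]
tool_rot: [-0.0, -0.03, 1.0, -0.0]
contact_force: [-0.4, -0.4, 0.4]
gripper_width: 0.22
grasp_force: 49.1
```

```bash
python3 d.py .534 .108 .092
```

```text
t 9.25 q [-0.4479  0.3965  0.1654  1.9734 -0.0906  0.7791  1.3996] p [0.5339 0.1086 0.1255] axes y [-0.0593  0.9982 -0.0001] z [-0.0004 -0.0002 -1.    ] F [-0.3964 -0.4148  0.3947] 0.21952637137488357 49.08331274986267
to [0.534 0.108 0.092] tool shift [-0.     -0.0006  0.0335]
err deg about tool z [-0.0081  0.      0.0279]
```

>>> move_arm(
  commands=[
    [[0, 0, 0.008, 0, 0, 0, 0], [0, 0, 0.008, 0, 0, 0, 0], [0, 0, 0.008, 0, 0, 0, 0], [0, 0, 0.004, 0, 0, 0, 0], [0, 0, 0.003, 0, 0, 0, 0], [0, 0, 0.0015, 0, 0, 0, 0], [0, 0, 0, 0, 0, 0, 0]],
  ],
)

```text
t: 10.12
eef_pos: [0.5342, 0.1086, 0.0932]
tool_rot: [0.0, -0.03, 1.0, 0.0]
contact_force: [-0.2, 0.8, -0.4]
gripper_width: 0.215
grasp_force: 49.1
```

```bash
python3 d.py .534 .108 .092
```

```text
t 10.125 q [-0.439   0.4447  0.1558  1.9931 -0.1025  0.711   1.4096] p [0.5342 0.1086 0.0932] axes y [-0.0591  0.9983  0.    ] z [ 0.0001  0.     -1.    ] F [-0.246   0.7805 -0.3764] 0.21486698891331288 49.0892618894577
to [0.534 0.108 0.092] tool shift [ 0.0002 -0.0006  0.0012]
err deg about tool z [0.0023 0.     0.0183]
```

>>> move_arm(
  commands=[
    [[0, 0, 0, 0, 0, 0, 0.05], [0, 0, 0, 0, 0, 0, 0.05], [0, 0, 0, 0, 0, 0, 0.05], [0, 0, 0, 0, 0, 0, 0.05], [0, 0, -0.01, 0, 0, 0, 0.05], [0, 0, -0.026, 0, 0, 0, 0.05], [0, 0, -0.03, 0, 0, 0, 0.05], [0, 0, -0.03, 0, 0, 0, 0.05], [0.0067, -0.0394, 0, 0, 0, 0, 0.05], [0.0067, -0.0394, 0, 0, 0, 0, 0.05], [0.0067, -0.0394, 0, 0, 0, 0, 0.05], [0.0067, -0.0394, 0, 0, 0, 0, 0.05], [0.0067, -0.0394, 0, 0, 0, 0, 0.05], [0.0067, -0.0394, 0, 0, 0, 0, 0.05], [0.0067, -0.0394, 0, 0, 0, 0, 0.05], [0.0067, -0.0394, 0, 0, 0, 0, 0.05], [0.0067, -0.0394, 0, 0, 0, 0, 0.05], [0.0067, -0.0394, 0, 0, 0, 0, 0.05], [0, 0, 0, 0, 0, 0, 0.05], [0, 0, 0, 0, 0, 0, 0.05]],
  ],
)

```text
t: 12.62
eef_pos: [0.4908, -0.288, 0.1895]
tool_rot: [0.0, -0.03, 1.0, 0.0]
contact_force: [0.8, 0.5, 0.3]
gripper_width: 0.589
grasp_force: 0.0
```

```bash
python3 d.py .4915 -.2895 .078
python3 - <<'E'
from h import *
s=imaging.read_camera("scene")[:,:,::-1]
a=np.clip(s[140:230,225:325]*1.6,0,255).astype(np.uint8);b=np.clip(s[235:325,160:260]*1.6,0,255).astype(np.uint8)
cv2.imwrite("pics/d2.png",cv2.resize(np.hstack([a,b]),None,fx=4,fy=4,interpolation=cv2.INTER_CUBIC))
E
```

```text
t 12.625 q [ 0.1457  0.3592  0.3478  1.8752 -0.1506  0.9325  2.1932] p [ 0.4908 -0.288   0.1895] axes y [-0.0594  0.9982  0.0006] z [ 0.0003  0.0006 -1.    ] F [0.8385 0.5068 0.3344] 0.5885164607058879 0.0
to [ 0.4915 -0.2895  0.078 ] tool shift [-0.0006 -0.0016  0.1115]
err deg about tool z [0.0349 0.     0.0331]
```

View pics/d2.png

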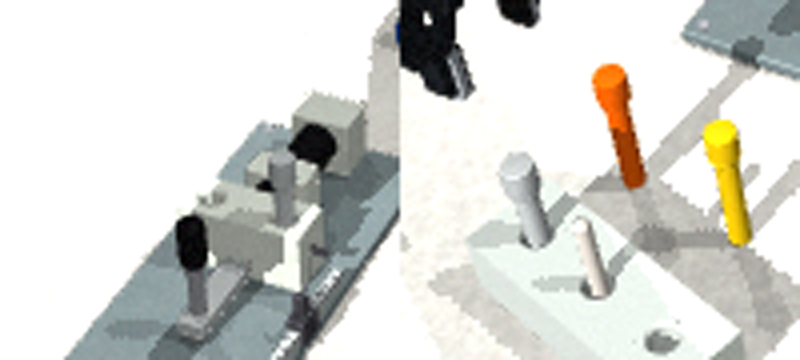

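The first rod now stands upright in socket_a (left panel, 285,190). The second grey rod (518,165) and the stirrer are undisturbed.

>>> move_arm(
  commands=[
    [[-0.0006, -0.0016, 0.02, 0, 0, 0, 0.05], [0, 0, 0.025, 0, 0, 0, 0.05], [0, 0, 0.025, 0, 0, 0, 0.05], [0, 0, 0.022, 0, 0, 0, 0.05], [0, 0, 0.0195, 0, 0, 0, 0.05], [0, 0, 0, 0, 0, 0, 0.05], [0, 0, 0, 0, 0, 0, 0.05], [0, 0, 0, 0, 0, 0, 0.05]],
  ],
)

```text
t: 13.68
eef_pos: [0.492, -0.2902, 0.0787]
tool_rot: [0.001, -0.03, 1.0, -0.0]
contact_force: [-0.1, 0.2, -0.2]
gripper_width: 0.586
grasp_force: 0.0
```

```bash
python3 d.py .4915 -.2895 .078
```

```text
t 13.675 q [ 0.1942  0.5133  0.2979  1.9481 -0.2234  0.71    2.2564] p [ 0.492  -0.2902  0.0787] axes y [-0.0597  0.9982 -0.0006] z [ 0.0017 -0.0005 -1.    ] F [-0.0648  0.202  -0.157 ] 0.586235877466737 0.0
to [ 0.4915 -0.2895  0.078 ] tool shift [0.0005 0.0008 0.0007]
err deg about tool z [-0.0339  0.      0.0489]
```

>>> move_arm(
  commands=[
    [[0, 0, 0, 0, 0, 0, 0], [0, 0, 0, 0, 0, 0, 0], [0, 0, 0, 0, 0, 0, 0], [0, 0, 0, 0, 0, 0, 0], [0, 0, 0, 0, 0, 0, 0], [0, 0, -0.012, 0, 0, 0, 0], [0, 0, -0.025, 0, 0, 0, 0], [0, 0, -0.03, 0, 0, 0, 0], [0, 0, -0.03, 0, 0, 0, 0], [0, 0, -0.03, 0, 0, 0, 0], [-0.0006, 0.0395, -0.01, 0, 0, 0, 0], [-0.0006, 0.0395, 0, 0, 0, 0, 0], [-0.0006, 0.0395, 0, 0, 0, 0, 0], [-0.0006, 0.0395, 0, 0, 0, 0, 0], [-0.0006, 0.0395, 0, 0, 0, 0, 0], [-0.0006, 0.0395, 0, 0, 0, 0, 0], [-0.0006, 0.0395, 0, 0, 0, 0, 0], [-0.0006, 0.0395, 0, 0, 0, 0, 0], [-0.0006, 0.0395, 0, 0, 0, 0, 0], [-0.0006, 0.0395, 0, 0, 0, 0, 0]],
  ],
)

```text
t: 16.18
eef_pos: [0.4735, 0.1054, 0.2151]
tool_rot: [0.0, -0.029, 1.0, -0.0]
contact_force: [-0.5, -0.4, -0.5]
gripper_width: 0.217
grasp_force: 48.9
```

>>> move_arm(
  commands=[
    [[0, 0, 0, 0, 0, 0, 0], [0, 0, 0, 0, 0, 0, 0]],
  ],
)

```text
t: 16.42
eef_pos: [0.4737, 0.1036, 0.2148]
tool_rot: [-0.0, -0.029, 1.0, -0.0]
contact_force: [0.4, 0.2, -1.1]
gripper_width: 0.213
grasp_force: 49.0
```

```bash
python3 d.py .4741 .105 .092
python3 - <<'E'
from h import *
s=imaging.read_camera("scene")[:,:,::-1]
o=proj("scene",(.4741,.105,.1));x,y=int(o[0])-45,int(o[1])-50
c=np.clip(s[y:y+90,x:x+100]*1.6,0,255).astype(np.uint8)
cv2.imwrite("pics/d3.png",cv2.resize(c,None,fx=6,fy=6,interpolation=cv2.INTER_CUBIC));print(x,y)
E
```

```text
t 16.425 q [-0.4611  0.1806  0.1318  2.0236 -0.0286  0.9396  1.3151] p [0.4737 0.1036 0.2148] axes y [-0.0588  0.9983 -0.0006] z [-0.0003 -0.0006 -1.    ] F [ 0.4043  0.2097 -1.1144] 0.2125211234562762 48.996949195861816
to [0.4741 0.105  0.092 ] tool shift [-0.0006  0.0015  0.1228]
err deg about tool z [-0.0358  0.     -0.0021]
231 129
```

View pics/d3.png

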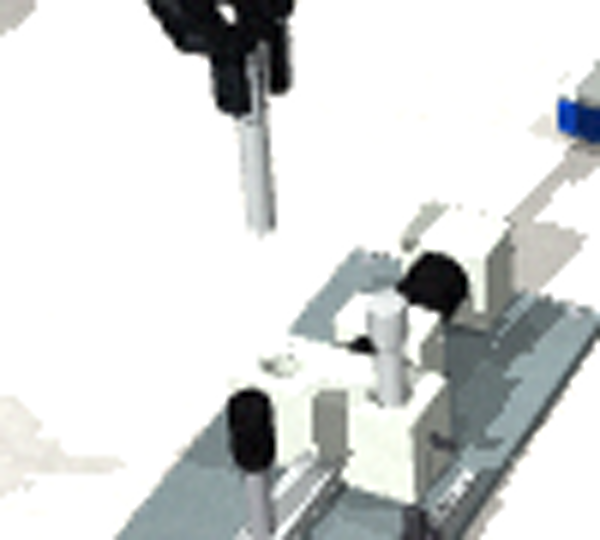

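The second rod is held with its foot at (261,229) in the crop. Rod 1 is seated, and the socket_b mouth is at (281,363).

Run:
```python
from h import *
P=lambda x,y:(231+x/6-.4,129+y/6-.4)
print(plane("scene",P(261,229),.1433),plane("scene",P(281,363),.064))
a=proj("scene",(.4737,.1036,.1433));b=proj("scene",(.4737,.1036,.2433));print(a,b,P(261,229))
```

```text
[0.47022489 0.10339725 0.1433    ] [0.47404269 0.10381197 0.064     ]
[275.19325338 167.05478965] [272.27363271 136.42053742] (274.1, 166.76666666666665)
```

>>> move_arm(
  commands=[
    [[-0.0024, 0.0006, 0.02, 0, 0, 0, 0], [0, 0, 0.025, 0, 0, 0, 0], [0, 0, 0.018, 0, 0, 0, 0], [0, 0, 0.01, 0, 0, 0, 0], [0, 0, 0.004, 0, 0, 0, 0], [0, 0, 0.004, 0, 0, 0, 0], [0, 0, 0.004, 0, 0, 0, 0], [0, 0, 0.004, 0, 0, 0, 0], [0, 0, 0, 0, 0, 0, 0]],
  ],
)

```text
t: 17.6
eef_pos: [0.476, 0.1051, 0.1255]
tool_rot: [-0.0, -0.03, 1.0, -0.0]
contact_force: [-1.2, -0.0, -0.2]
gripper_width: 0.216
grasp_force: 49.0
```

```bash
python3 d.py .4755 .105 .092
```

```text
t 17.6 q [-0.4463  0.3121  0.1195  2.0999 -0.0547  0.7329  1.3383] p [0.476  0.1051 0.1255] axes y [-0.0593  0.9982 -0.0001] z [-0.0004 -0.0001 -1.    ] F [-1.1705 -0.0488 -0.1899] 0.21600004938421494 48.996838331222534
to [0.4755 0.105  0.092 ] tool shift [ 0.0005 -0.0001  0.0335]
err deg about tool z [-0.0065  0.      0.0286]
```

>>> move_arm(
  commands=[
    [[0.0007, 0, 0.008, 0, 0, 0, 0], [0, 0, 0.008, 0, 0, 0, 0], [0, 0, 0.008, 0, 0, 0, 0], [0, 0, 0.004, 0, 0, 0, 0], [0, 0, 0.003, 0, 0, 0, 0], [0, 0, 0.0015, 0, 0, 0, 0], [0, 0, 0, 0, 0, 0, 0]],
  ],
)

```text
t: 18.48
eef_pos: [0.4756, 0.1051, 0.0932]
tool_rot: [0.0, -0.03, 1.0, 0.0]
contact_force: [-0.4, -0.1, -1.8]
gripper_width: 0.215
grasp_force: 49.0
```

```bash
python3 d.py .4755 .105 .092
```

```text
t 18.475 q [-0.4389  0.3651  0.1118  2.1227 -0.0653  0.6568  1.3473] p [0.4756 0.1051 0.0932] axes y [-0.0592  0.9982  0.0001] z [ 0.0001  0.0001 -1.    ] F [-0.4006 -0.1031 -1.8414] 0.21465079627912617 48.99689733982086
to [0.4755 0.105  0.092 ] tool shift [ 0.0001 -0.0001  0.0012]
err deg about tool z [0.0029 0.     0.0202]
```

>>> move_arm(
  commands=[
    [[0, 0, 0, 0, 0, 0, 0.05], [0, 0, 0, 0, 0, 0, 0.05], [0, 0, 0, 0, 0, 0, 0.05], [0, 0, 0, 0, 0, 0, 0.05], [0, 0, -0.01, 0, 0, 0, 0.05], [0, 0, -0.026, 0, 0, 0, 0.05], [0, 0, -0.03, 0, 0, 0, 0.05], [0, 0, -0.03, 0, 0, 0, 0.05], [-0.007, -0.02, 0, 0, 0, 0, 0.05], [-0.007, -0.02, 0, 0, 0, 0, 0.05], [-0.007, -0.02, 0, 0, 0, 0, 0.05], [-0.007, -0.0195, 0, 0, 0, 0, 0.05], [0, 0, 0, 0, 0, 0, 0.05], [0, 0, 0, 0, 0, 0, 0.05]],
  ],
)

```text
t: 20.23
eef_pos: [0.508, 0.0282, 0.1895]
tool_rot: [0.0, -0.03, 1.0, 0.0]
contact_force: [0.4, -0.3, 0.2]
gripper_width: 0.582
grasp_force: 0.0
```

```bash
python3 d.py .5082 .0272 .073
python3 - <<'E'
from h import *
s=imaging.read_camera("scene")[:,:,::-1]
c=np.clip(s[130:230,230:340]*1.6,0,255).astype(np.uint8)
cv2.imwrite("pics/d4.png",cv2.resize(c,None,fx=6,fy=6,interpolation=cv2.INTER_CUBIC))
E
```

```text
t 20.225 q [-0.3315  0.2524  0.1805  2.0018 -0.0583  0.892   1.5106] p [0.508  0.0282 0.1895] axes y [-0.0596  0.9982  0.0005] z [ 0.      0.0005 -1.    ] F [ 0.3555 -0.3496  0.1751] 0.5822299370833155 0.0
to [0.5082 0.0272 0.073 ] tool shift [-0.0002 -0.0011  0.1165]
err deg about tool z [ 0.0298 -0.      0.0469]
```

View pics/d4.png

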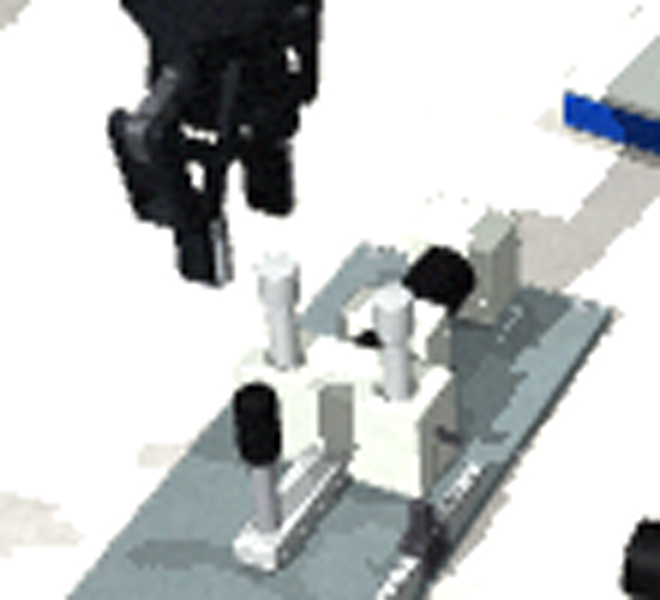

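Both rods stand fully down, with heads at (278,275) and (397,310). The carrier is at home and the mark post is at (424,510). Next is the knob.

>>> move_arm(
  commands=[
    [[0, -0.0008, 0.025, 0, 0, 0, 0.05], [0, 0, 0.025, 0, 0, 0, 0.05], [0, 0, 0.025, 0, 0, 0, 0.05], [0, 0, 0.022, 0, 0, 0, 0.05], [0, 0, 0.0195, 0, 0, 0, 0.05], [0, 0, 0, 0, 0, 0, 0.05], [0, 0, 0, 0, 0, 0, 0.05], [0, 0, 0, 0, 0, 0, 0], [0, 0, 0, 0, 0, 0, 0], [0, 0, 0, 0, 0, 0, 0], [0, 0, 0, 0, 0, 0, 0], [0, 0, 0, 0, 0, 0, 0], [0, 0, 0, 0, 0, 0, 0]],
  ],
  squeeze=80,
)

```text
t: 21.9
eef_pos: [0.5087, 0.0274, 0.0737]
tool_rot: [0.001, -0.03, 1.0, 0.001]
contact_force: [-1.5, 2.1, 5.6]
gripper_width: 0.212
grasp_force: 77.9
```

```bash
python3 d.py .5082 .0272 .073 .5116 -.0299 .073
```

```text
t 21.9 q [-0.2988  0.4293  0.1511  2.0862 -0.1079  0.6318  1.5562] p [0.5087 0.0274 0.0737] axes y [-0.0595  0.9982  0.0011] z [ 0.0013  0.0012 -1.    ] F [-1.5209  2.1278  5.6125] 0.21195196285023432 77.89710402488708
to [0.5082 0.0272 0.073 ] tool shift [ 0.0006 -0.0002  0.0007]
to [ 0.5116 -0.0299  0.073 ] tool shift [ 0.0006 -0.0574  0.0006]
err deg about tool z [ 0.0631 -0.      0.0411]
```

Pull 55 mm gradually, then look.

>>> move_arm(
  commands=[
    [[0, -0.002, 0, 0, 0, 0, 0], [0, -0.004, 0, 0, 0, 0, 0], [0, -0.006, 0, 0, 0, 0, 0], [0, -0.006, 0, 0, 0, 0, 0], [0, -0.006, 0, 0, 0, 0, 0], [0, -0.006, 0, 0, 0, 0, 0], [0, -0.006, 0, 0, 0, 0, 0], [0, -0.006, 0, 0, 0, 0, 0], [0, -0.006, 0, 0, 0, 0, 0], [0, -0.004, 0, 0, 0, 0, 0], [0, -0.003, 0, 0, 0, 0, 0], [0, 0, 0, 0, 0, 0, 0], [0, 0, 0, 0, 0, 0, 0]],
  ],
)

```text
t: 23.52
eef_pos: [0.5119, -0.0255, 0.0737]
tool_rot: [0.0, -0.031, 1.0, 0.001]
contact_force: [-2.7, 8.0, 6.0]
gripper_width: 0.209
grasp_force: 78.1
```

```bash
python3 d.py .5082 .0272 .073
python3 - <<'E'
from h import *
s=imaging.read_camera("scene")[:,:,::-1];t=imaging.read_camera("top")[:,:,::-1]
cv2.imwrite("pics/s5.png",s);cv2.imwrite("pics/t5.png",t)
f=lambda c:cv2.resize(np.clip(c*1.6,0,255).astype(np.uint8),None,fx=8,fy=8,interpolation=cv2.INTER_CUBIC)
cv2.imwrite("pics/d5.png",np.hstack([f(s[185:240,275:325]),f(t[200:255,310:360])]))
E
```

```text
t 23.525 q [-0.195   0.4337  0.1539  2.0789 -0.1137  0.6356  1.6683] p [ 0.5119 -0.0255  0.0737] axes y [-0.061   0.9981  0.0029] z [ 0.0008  0.003  -1.    ] F [-2.6938  7.9541  5.9627] 0.20934143171955683 78.14594507217407
to [0.5082 0.0272 0.073 ] tool shift [0.0005 0.0529 0.0008]
err deg about tool z [0.1683 0.     0.1256]
```

View pics/d5.png

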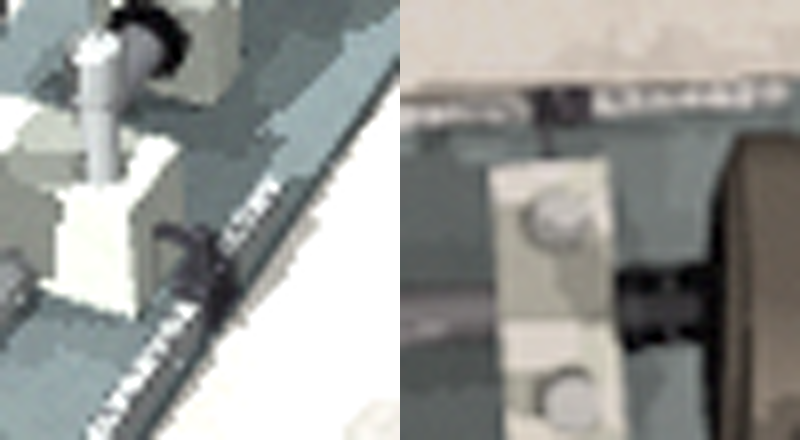

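The carrier has been drawn about 53 mm. In the top panel the pointer tip is at (545,140), just short of the index clip centred at (565,103). I'll get the remainder from pixel profiles.

Run:
```python
from h import *
np.set_printoptions(linewidth=200)
t=cv2.imread("pics/t5.png").mean(axis=2).astype(int);s=cv2.imread("pics/s5.png").mean(axis=2).astype(int)
print("top cols 322..338 rows 209..220");print(t[209:221,322:339])
print("scene cols 291..306 rows 209..226");print(s[209:227,291:307])
O=np.array([.5035,.1071,0]);ux=np.array([.0590,-.9983,0]);uy=np.array([.9983,.0590,0])
for x in(.053,.057,.061,.065):
    for nm,y,z in(("ptrtip",.063,.04),("post52",.07,.052),("post40",.07,.04)):
        p=O+x*ux+y*uy+[0,0,z];print(x,nm,proj("top",p).round(1),proj("scene",p).round(1))
```

```text
top cols 322..338 rows 209..220
[[127 127 124 124 126 124 124 123 123 121 123 124 121 119 120 124 126]
 [104 104 104 100  98  90  86  86  83  80  83  86  94  97  98 101 103]
 [ 87  89  82  65  53  41  34  56  49  33  35  49  89  98  83  86 102]
 [ 86  93  92  76  46  30  30  45  45  38  39  49 101 114  92  88 108]
 [ 84  83  92  93  63  31  30  35  45  44  39  51 103 122 114 103 102]
 [100  82  80  87  61  29  31  31  42  41  40  48  76  87  90  85  78]
 [ 77  71  73  73  56  37  40  38  36  36  44  46  54  59  59  62  61]
 [ 61  66  68  66  62  51  48  56  57  56  59  60  62  63  63  63  62]
 [ 71  68  65  64  66  58  51  62  66  65  66  64  64  68  69  69  70]
 [ 77  73  70  71  71  62  51  59  63  63  64  63  63  69  74  73  73]
 [ 79  74  73  73  73  62  50  57  68  72  72  71  82  85  75  73  74]
 [ 86  94  99  99 109 113 112 114 116 115 113 111 116 106  82  73  74]]
scene cols 291..306 rows 209..226
[[162 144  83  84  83  83  82  72  72  72  74  74  73  75  73 118]
 [143  81  82  83  86  82  83  71  74  72  73  71  71  73  93 152]
 [101  83  82  81  83  85  83  71  73  74  75  
[... 817 characters left out ...]
3 117]
 [139  51  76  76  73  92 116 161  68  48  28  27  48  80 115 167]
 [ 91  78  78  80 129 138 139  67  71  48  29  41  94 113 117 166]
 [ 90  92  91  86 139 137 105  70  71  47  44  61 116 162 164 169]]
0.053 ptrtip [328.  215.1] [298.5 214.6]
0.053 post52 [327.9 212.5] [300.6 212.1]
0.053 post40 [327.9 212.6] [300.7 215.3]
0.057 ptrtip [329.4 215. ] [297.9 215.5]
0.057 post52 [329.3 212.4] [299.9 212.9]
0.057 post40 [329.3 212.5] [300.1 216.1]
0.061 ptrtip [330.9 214.9] [297.2 216.4]
0.061 post52 [330.8 212.3] [299.3 213.8]
0.061 post40 [330.7 212.5] [299.5 217. ]
0.065 ptrtip [332.3 214.8] [296.6 217.2]
0.065 post52 [332.2 212.2] [298.7 214.7]
0.065 post40 [332.1 212.4] [298.9 217.9]
```

Both views put the post at x ≈ 57.8 mm and the pointer at 53 mm, so I'll draw another 4.8 mm.

>>> move_arm(
  commands=[
    [[0, -0.0016, 0, 0, 0, 0, 0], [0, -0.0016, 0, 0, 0, 0, 0], [0, -0.0016, 0, 0, 0, 0, 0], [0, 0, 0, 0, 0, 0, 0], [0, 0, 0, 0, 0, 0, 0], [0, 0, 0, 0, 0, 0, 0], [0, 0, 0, 0, 0, 0, 0]],
  ],
)

```text
t: 24.5
eef_pos: [0.5122, -0.0302, 0.0737]
tool_rot: [0.0, -0.031, 1.0, 0.001]
contact_force: [-2.5, 8.1, 7.1]
gripper_width: 0.214
grasp_force: 78.2
```

```bash
python3 d.py .5082 .0272 .073
python3 - <<'E'
from h import *
np.set_printoptions(linewidth=200)
t=np.mean([imaging.read_camera("top").mean(axis=2) for _ in range(3)],0).round().astype(int)
print("cols 324..336 rows 210..220");print(t[210:221,324:337])
E
```

```text
t 24.5 q [-0.186   0.4345  0.1543  2.0776 -0.1141  0.6363  1.6781] p [ 0.5122 -0.0302  0.0737] axes y [-0.0614  0.9981  0.003 ] z [ 0.0007  0.003  -1.    ] F [-2.4848  8.1219  7.0943] 0.21414172523044683 78.19169998168945
to [0.5082 0.0272 0.073 ] tool shift [0.0004 0.0575 0.0008]
err deg about tool z [ 0.1703 -0.      0.1455]
cols 324..336 rows 210..220
[[104 102  99  91  86  87  84  81  82  87  94  98  99]
 [ 84  66  54  41  34  56  51  34  36  49  89  98  86]
 [ 92  75  47  30  29  47  45  38  40  50 101 118  99]
 [ 93  93  62  30  31  34  47  44  40  52 104 127 123]
 [ 80  89  62  30  30  31  42  41  40  48  76  89  94]
 [ 72  76  59  42  43  34  34  37  44  47  55  59  60]
 [ 71  72  66  61  61  47  50  57  60  60  62  64  63]
 [ 71  69  66  65  67  51  57  67  66  66  65  68  70]
 [ 75  72  71  71  68  50  52  63  64  63  63  69  73]
 [ 76  73  73  73  70  48  52  70  72  71  82  89  91]
 [101 100 109 116 116 112 113 117 115 113 117 118 120]]
```

The pointer and the post top now share columns 329–330, so they are in line and the carrier is still.

```bash
python3 -c "
from station import bot
print(bot.hand_in())"
```

```text
the job is handed in; nothing more can be done
None
```

The job is handed in: both metal rods stand fully down in the carrier's sockets, and the arm is holding the knob still with the pointer level with the mark as far as the top-camera pixels show. No verdict came back.

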